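Set the tube mixer to fast and start it

TASK

Set the tube roller mixer on the bench to fast and start it: push the speed lever on its control deck from the off end of its gate, past the middle (slow) notch, until it stands fully home at the other end, away from the round push button; only then press that round start button right down and let it come up. Just push and press: do not take hold of anything, and leave the tubes on the rollers, the brown bottle and the wooden block where they are.

Things in the scene. Friction and masses are not known exactly. Their poses are not given: they have to be found in the camera images.
- mixer: Fixed blue-grey tube roller mixer. Origin on the bench under the lever's pivot; its x axis points the way the lever is to be pushed (off to fast), z up; yaw within 0.55 rad. Control deck: x -105 to 105, y -85 to 55 mm, flat top at 82 mm, with a bare metal gate plate round the lever. Beyond it on the +y side four black rollers along y (67 to 290 mm, tops at 96 mm, cream end walls up to 100 mm).
- speed_lever (a joint): Lever angle, rad: 0 off (leans 0.5 rad to the mixer's -x, towards the button's end), 0.5 slow (upright), 1.0 fast (leans 0.5 rad to +x, hard stop). Pivot: along the mixer's y, 70 mm above its origin. Sprung notches at 0, 0.5 and 1.0: left alone it snaps to the nearest (crests near 0.25 and 0.75); a crest takes about 5 to 8 N at the paddle.
- lever_grip (a point): Centre of the lever's black rectangular paddle, 75 mm from the pivot; moves and turns with it (136 mm above the bench at off and fast, 145 mm upright). Paddle: 16 mm thick in the direction of motion, 32 mm wide along the pivot axis, 40 mm long along the lever (20 mm each way from this point); below it a 10 mm steel rod down to the gate.
- start_top (a point): Centre of the top of the round start button (28 mm across, plain grey, in a black housing on the deck's corner, 76 mm towards -x and 58 mm towards -y from the mixer's origin); moves down with it.
- start (a joint): Travel of the start button, m: 0 up, 0.006 right down (sprung, about 5 N at the bottom); it springs back when released.
- tube1_mid (a point): Middle of a loose capped blood tube, 13 mm thick and about 105 mm long, lying between the rollers; to be left alone.
- tube2_mid (a point): Middle of a second such tube in the next gap; to be left alone.
- bottle_mid (a point): Middle (half-way up) of the brown glass bottle, 58 mm across and 125 mm high, standing beside the deck on the mixer's -y side; to be left alone.
- block_mid (a point): Middle of a wooden block 40 x 40 x 45 mm holding two short glass tubes (up to 90 mm above the bench), standing beside the deck on the mixer's -y side; to be left alone.

How it is judged:
By the outcome, as a careful person would: the job done as asked, in the order asked, and still so for the second after the job is handed in, with the robot touching nothing.
It also fails if it takes over 45 s, if anything falls off the work surface, if the arm or the gripper's body presses on something with over 40 N, if the wrist force passes 120 N, or if a joint passes its speed limit or range.

ROBOT

A 7-joint arm with a two-finger parallel gripper is mounted at the origin on the work surface. World frame = base frame: x ahead of the robot, y to its left, z up, the work surface at z = 0. Lengths are in mm, angles in rad, forces in N, time in s.
With the tool pointing down it reaches from about 400 to 875 mm from the base axis. Payload 19.3 kg.
Tool frame: the origin (TCP) lies on the mounting face of the last link; the fingertips stand 173 mm ahead of it and the grasp point (between the pads) lies 155 mm ahead of it; x points along the fingers, z is the direction in which the jaws open and shut, and the axes are right-handed (so a half turn about x gives the same grasp; the last joint's range is limited). The gripper opens to 85 mm and grips with 20 to 120 N. Pads are 22 mm wide; open, the fingers measure 114 mm over their backs; the gripper's body (76 mm by 85 mm) begins 54 mm behind the grasp point. The pads swing forward as they close: fully open they stand 13 mm farther back than shut.
Start: joints at [-1.273, 0.521, -0.036, 1.599, 0.021, 1.021, -0.113], TCP at [224.746, 583.188, 404.691] pointing down, gripper open.
Joint ranges: [-2.91, 2.91], [-0.3, 2.13], [-1.5, 1.42], [0.17, 2.43], [-1.26, 4.41], [0.16, 1.93], [-2.52, 2.52]. Speed limits (rad/s): [1.89, 1.89, 2.39, 2.39, 3.01, 3.01, 3.01].

INTERFACE

Orientations are given as a unit quaternion [x, y, z, w].
In Python, from station import readout, vision, workorder gives the robot as it stands.
- The arm moves only by the tool carry_out, never from a script. Its argument "steps" is one flat list of numbers, 7 for each row, row after row: the opening, from 0 (shut) to 1 (fully open), then the shift along the tool's x, y, z in m, then the turn, a rotation vector about the tool's x, y, z in rad. In form: [hand, tx, ty, tz, wx, wy, wz, hand, tx, ty, tz, wx, wy, wz, ...]. A call has 1 to 5 rows; each row is the pose to reach, as a shift and turn from the pose commanded when the call began, along the tool's axes at that moment; what a row does not reach only later rows make up. A row lasts 1/8 s, in which the tool goes at most 62.5 mm and 10.7 degrees, less where a joint would pass 70% of its speed; a pose out of reach is approached as far as the arm can. A call with a gripper value outside its range is refused whole. The fingers move at their own pace and stop on an object; "squeeze" is the grip in N (left out, the last holds). Time passes only in rows, so rows that repeat a pose let the fingers close. It gives the time, the measured TCP pose, the force and the opening at its end, in the units of the state.
- readout.observe(): the state, without advancing time (a new reading comes with each control period).
- vision.grab_frame(name): name is "scene" or "top" or "wrist"; returns a dict with "frame" (420x560x3 uint8, blue, green, red), "range_z" (420x560 float32, mm along the optical axis (not along the pixel's ray), 0 where there is no reading), "fx", "fy", "cx", "cy" (pixels), "k1" (the pictures are not rectified: a ray, as slopes to the right and down, at radius r is drawn at 1 + k1 r^2 times it, then the intrinsics apply), "cam_to_world" (4x4, takes a point from camera to world coordinates); the wrist camera has in their place "mount" (4x4, takes a point from camera to tool coordinates, whose origin is the TCP and whose axes are the tool frame's). Camera axes: x right, y up, looking along -z (the intrinsics and any distortion apply to the point x, -y, -z); pixel columns grow to the right and rows downward; lengths in mm; the calibration is good to about 2 mm. A picture is of the moment at which its call begins: read the wrist's pose just before it.
- workorder.close_job(): hands the job in, once; it reports no verdict.
Trained networks look in the newest picture that a camera, given by its name, has taken for a name from the list of things; names that differ only in an ending like _2 or _b are one class to them, and where a whole thing is asked for, a point or a joint stands for the part that bears it (a point fixed in the world has none). Each returns a list of dicts, best first, with "p" (0 to 1); they miss things now and then, are a little off and sometimes report something else, mostly with a low value. They report only what shows in the picture. A call takes as long as a camera call.
- vision.recognise(thing, camera): "rect" ([left, top, right, bottom] in pixels, round what is visible of it).
- vision.silhouettes(thing, camera): "mask" (420x560 bool, what is visible of it) and "rect" ([left, top, right, bottom] in pixels, round what is visible of it).
The state is a dict: "time": time; "joint_pos": joint angles; "dq": joint speeds; "joint_efforts": joint torques, N m; "tool_pos": TCP position; "tcp_rot": TCP orientation; "force": force on the tool from outside, world axes, zero at the start; "torque": the same for the moment, N m; "gripper_width": opening from 0.0 (shut) to 1.0 (fully open).
Only numpy, scipy, OpenCV 4.12 (cv2) and the standard library are available. Lean on these libraries where they do the work, as an engineer would, in place of code of your own. Each camera call takes 0.05 s, during which the arm holds its last target. There are 200 camera calls.

## Working session

There is one attempt and no reset: what is moved stays moved. The work goes in short steps, Python scripts to look and compute and a tool call to move; the robot and the scene stay as the last step left them, time stands still between calls to the robot, and variables do not carry over. Pictures are saved under pics/ and viewed, about 8 in all and at most 12, crops included, and the job is handed in when it is done.

Besides the shell and the picture viewer there is one more tool, called by a JSON object that holds its "name" and its "arguments", one argument or row to a line. carry_out: Moves the arm, as the interface text tells. Its arguments: {"type":"object","properties":{"steps":{"type":"array","items":{"type":"number"}},"squeeze":{"type":"number"}},"required":["steps"]}

```bash
mkdir -p pics; cat > h.py <<'E'
import numpy as np, cv2
from scipy.spatial.transform import Rotation as R
from station import readout, vision, workorder
def c2w(f,st=None):
    if "cam_to_world" in f: return np.array(f["cam_to_world"])
    T=np.eye(4);T[:3,:3]=R.from_quat(st["tcp_rot"]).as_matrix();T[:3,3]=st["tool_pos"]
    return T@np.array(f["mount"])
def cloud(f,T):
    h,w=f["range_z"].shape
    u,v=np.meshgrid(np.arange(w),np.arange(h))
    K=np.array([[f["fx"],0,f["cx"]],[0,f["fy"],f["cy"]],[0,0,1]])
    n=cv2.undistortPoints(np.stack([u,v],-1).reshape(-1,1,2).astype(float),K,np.array([f["k1"],0,0,0.])).reshape(h,w,2)
    z=f["range_z"]
    P=np.stack([n[...,0]*z,-n[...,1]*z,-z],-1)
    W=P@T[:3,:3].T+T[:3,3]
    W[z<=0]=np.nan
    return W
E
python3 - <<'E'
from h import *
st=readout.observe();print({k:np.round(v,3) for k,v in st.items()})
ims=[]
for c in ["scene","top","wrist"]:
    f=vision.grab_frame(c);W=cloud(f,c2w(f,st));im=f["frame"].copy()
    for t in ["mixer","lever_grip","start_top","tube1_mid","bottle_mid","block_mid"]:
        for d in vision.silhouettes(t,c)[:2]:
            if d["p"]<.3: continue
            r=[int(x) for x in d["rect"]];p=W[d["mask"]];p=p[~np.isnan(p[:,0])]
            if len(p): print(c,t,round(d["p"],2),r,np.round(np.median(p,0)),np.round(np.percentile(p,2,0)),np.round(np.percentile(p,98,0)))
            cv2.rectangle(im,r[:2],r[2:],(0,255,0),1);cv2.putText(im,t[:5],(r[0],r[1]-2),0,.35,(0,0,255),1)
    cv2.imwrite(f"pics/{c}0.png",im)
E
```

```text
{'time': np.float64(0.0), 'joint_pos': array([-1.273,  0.522, -0.036,  1.6  ,  0.021,  1.021, -0.113]), 'dq': array([ 0.001,  0.001,  0.   , -0.   ,  0.   , -0.001, -0.   ]), 'joint_efforts': array([ 0.0000e+00, -9.2708e+01,  1.9800e+00, -3.6993e+01,  1.8000e-02,
        8.0000e-03,  0.0000e+00]), 'tool_pos': array([224.694, 583.07 , 404.117]), 'tcp_rot': array([-0.4  ,  0.583,  0.4  ,  0.583]), 'force': array([-0.626,  0.246, -0.411]), 'torque': array([ 0.009, -0.009,  0.043]), 'gripper_width': np.float64(0.998)}
scene mixer 0.88 [156, 167, 386, 387] [689.  72.  81.] [ 535. -163.    8.] [794. 224. 100.]
scene lever_grip 0.56 [231, 169, 257, 211] [577. -75. 134.] [555. -94.  84.] [599. -58. 154.]
scene tube1_mid 0.6 [291, 245, 335, 294] [644. 126.  95.] [622.  75.  88.] [662. 170.  98.]
scene bottle_mid 0.85 [162, 149, 191, 205] [ 590. -258.   73.] [ 561. -281.   22.] [ 607. -243.  123.]
scene block_mid 0.88 [209, 157, 233, 190] [ 496. -217.   43.] [ 413. -300.   -3.] [ 514. -201.   88.]
scene block_mid 0.62 [158, 168, 387, 390] [689.  72.  81.] [ 535. -163.    8.] [793. 224. 100.]
top mixer 0.68 [182, 108, 387, 261] [633.   4.  83.] [ 505. -174.   55.] [770. 203. 103.]
top mixer 0.58 [207, 177, 254, 196] [640. 125.  97.] [621.  73.  92.] [658. 164. 100.]
top lever_grip 0.49 [324, 203, 338, 223] [569. -79. 150.] [554. -93.  94.] [595. -62. 158.]
top start_top 0.6 [344, 239, 357, 252] [ 512. -119.  104.] [ 501. -130.  100.] [ 522. -108.  106.]
top tube1_mid 0.73 [208, 177, 256, 195] [639. 115.  96.] [620.  72.  88.] [658. 164. 100.]
top bottle_mid 0.91 [400, 195, 435, 226] [ 574. -262.   85.] [ 550. -290.   12.] [ 602. -247.  126.]
top block_mid 0.59 [383, 244, 407, 266] [ 489. -222.   45.] [ 468. -249.   17.] [ 508. -205.   90.]
```

```bash
python3 - <<'E'
from h import *
a=cv2.imread("pics/top0.png");b=cv2.imread("pics/scene0.png")
a=cv2.resize(a[100:280,170:450],(800,514),interpolation=cv2.INTER_CUBIC);b=cv2.resize(b[130:400,140:400],(578,600),interpolation=cv2.INTER_CUBIC)
cv2.imwrite("pics/topc.png",a);cv2.imwrite("pics/scenec.png",b)
E
```

```text
(no output)
```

View pics/topc.png

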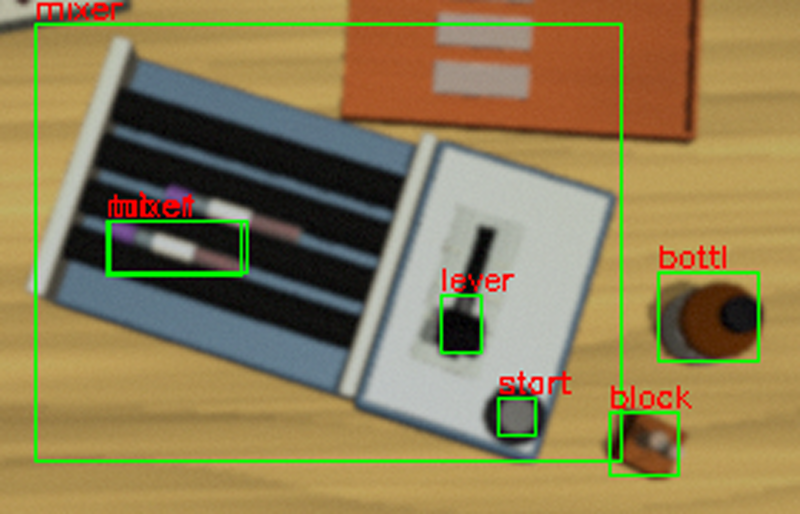

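View pics/scenec.png

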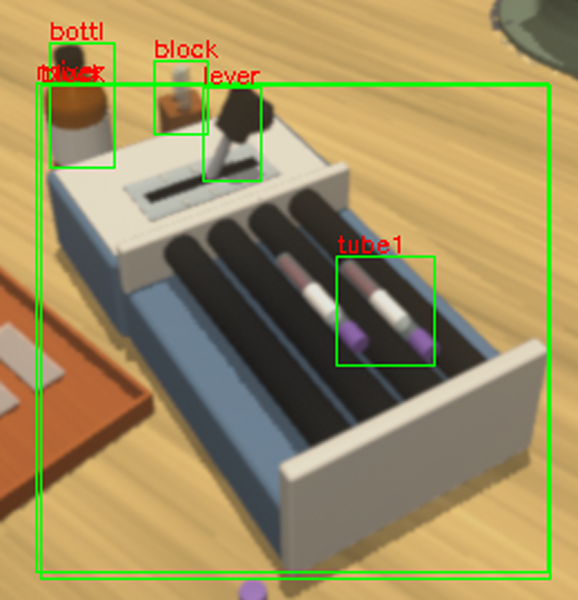

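Both views show the lever leaning to the near (button) end of its gate (top crop ~(460,325)) with the grey button at (517,416). The bottle and block stand to the right of the deck. Next I'll fit the mixer pose.

```bash
python3 - <<'E'
from h import *
st=readout.observe()
print("tool axes (cols x,y,z):\n",np.round(R.from_quat(st["tcp_rot"]).as_matrix(),3))
for c in ["top","scene"]:
    f=vision.grab_frame(c);W=cloud(f,c2w(f,st));g=f["frame"].astype(int)
    m=(W[...,2]>76)&(W[...,2]<89)&(g.min(-1)>120)&(W[...,0]>450)&(W[...,0]<760)&(W[...,1]>-210)&(W[...,1]<60)
    m=cv2.morphologyEx(m.astype(np.uint8),cv2.MORPH_OPEN,np.ones((3,3)))
    n,l,s,_=cv2.connectedComponentsWithStats(m);m=l==1+s[1:,4].argmax()
    p=W[m];print(c,m.sum(),"z",np.median(p[:,2]),cv2.minAreaRect(p[:,:2].astype(np.float32)))
    print(np.round(cv2.boxPoints(cv2.minAreaRect(p[:,:2].astype(np.float32)))))
    for t in ["lever_grip","start_top"]:
        for d in vision.silhouettes(t,c)[:1]:
            q=W[d["mask"]];q=q[~np.isnan(q[:,0])];print(t,d["p"],np.round(q.mean(0)))
            if t=="start_top":
                u,v=np.array(d["rect"]).reshape(2,2).mean(0).astype(int)
                print(np.round(W[v-13:v+14:1,u,2]));print(np.round(W[v,u-13:u+14,2]))
E
```

```text
tool axes (cols x,y,z):
 [[-0.    -0.933  0.36 ]
 [-0.     0.36   0.933]
 [-1.    -0.    -0.   ]]
top 4857 z 81.53324669566541 ((598.1652221679688, -104.47821044921875), (128.56045532226562, 198.49481201171875), 70.41429901123047)
[[ 483. -132.]
 [ 670. -198.]
 [ 713.  -77.]
 [ 526.  -11.]]
lever_grip 0.66 [570. -79. 144.]
start_top 0.63 [ 513. -119.  103.]
[ 81.  80.  79.  79.  91.  90.  96.  94. 104. 104. 106. 102. 103. 103.
 106. 104. 107. 100. 106. 104. 103.  94.  93.  95.  95.  79.  79.]
[ 80.  82.  93.  95.  92.  93.  98. 105. 106. 101. 104. 102. 103. 103.
 104. 104. 101. 106. 105. 103.  91.  95.  90.  90.  79.  75.   0.]
scene 3259 z 80.44454168747632 ((595.5318603515625, -108.50727081298828), (126.10345458984375, 203.61740112304688), 72.20709228515625)
[[ 479. -137.]
 [ 673. -200.]
 [ 712.  -80.]
 [ 518.  -17.]]
lever_grip 0.61 [577. -75. 128.]
start_top 0.29 [ 588. -259.   70.]
[99. 96. 95. 94. 92. 90. 88. 86. 84. 84. 82. 81. 79. 76. 75. 73. 71. 68.
 66. 64. 61. 60. 56. 54. 53. 50. 47.]
[77. 78. 76. 77. 79. 80. 77. 78. 78. 76. 79. 77. 77. 76. 75. 75. 75. 73.
 73. 70. 71. 69. 67. 62. 56. -3. -3.]
```

{"name": "carry_out", "arguments": {
  "steps": [0,0,-0.04,-0.038,0,0,0,0,0,-0.08,-0.076,0,0,0,0,0,-0.12,-0.114,0,0,0,0,0,-0.16,-0.152,0,0,0,0,0,-0.2,-0.19,0,0,0],
  "squeeze": 20
}}

```text
time: 1.98
tool_pos: [343.6, 332.3, 404.9]
tcp_rot: [-0.4, 0.583, 0.4, 0.583]
force: [0.8, 0.4, 0.3]
gripper_width: 0.0
```

{"name": "carry_out", "arguments": {
  "steps": [0,0,-0.04,-0.038,0,0,0,0,0,-0.08,-0.076,0,0,0,0,0,-0.12,-0.114,0,0,0,0,0,-0.16,-0.152,0,0,0,0,0,-0.19,-0.19,0,0,0]
}}

```text
time: 2.6
tool_pos: [452.7, 86.5, 404.9]
tcp_rot: [-0.4, 0.583, 0.4, 0.583]
force: [0.7, 0.6, 0.9]
gripper_width: -0.004
```

{"name": "carry_out", "arguments": {
  "steps": [0,0,-0.04,-0.038,0,0,0,0,0,-0.08,-0.076,0,0,0,0,0,-0.115,-0.11,0,0,0,0,0,-0.115,-0.11,0,0,0,0,0,-0.115,-0.11,0,0,0]
}}

```text
time: 3.22
tool_pos: [519.6, -55.2, 404.6]
tcp_rot: [-0.4, 0.583, 0.4, 0.583]
force: [-0.2, -0.3, 0.1]
gripper_width: -0.003
```

```bash
python3 - <<'E'
from h import *
st=readout.observe();print(np.round(st["tool_pos"],1))
f=vision.grab_frame("wrist");T=c2w(f,st);W=cloud(f,T);cv2.imwrite("pics/w1.png",f["frame"])
print("cam at",np.round(T[:3,3]))
for t in ["lever_grip","start_top"]:
    for d in vision.silhouettes(t,"wrist")[:1]:
        q=W[d["mask"]];q=q[~np.isnan(q[:,0])];print(t,d["p"],d["rect"],np.round(np.median(q,0)),np.round(np.percentile(q,[3,97],0)))
b=(W[...,2]>98)&(W[...,2]<110)&(np.hypot(W[...,0]-512,W[...,1]+119)<30)
print("button",b.sum(),np.round(np.nanmean(W[b],0)) if b.any() else None)
E
```

```text
[519.6 -55.2 404.6]
cam at [460. -32. 374.]
start_top 0.63 [192.6, 200.6, 225.4, 231.6] [ 511. -116.  104.] [[ 499. -129.   95.]
 [ 524. -104.  105.]]
button 691 [ 512. -116.  103.]
```

View pics/w1.png

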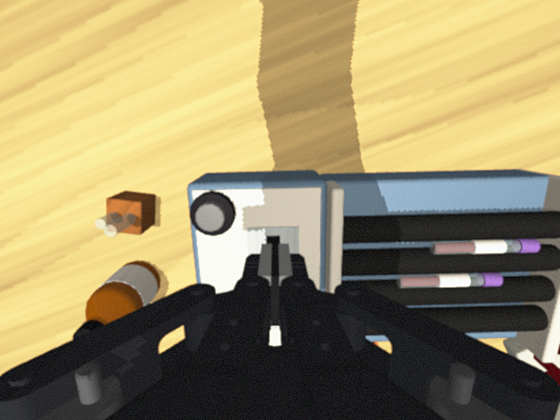

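The wrist view shows the button at (210,213), with the fingers hiding the lever. The button fix agrees with the top camera to within 3 mm. Descending behind the lever.

{"name": "carry_out", "arguments": {
  "steps": [0,0.03,0,-0.005,0,0,0,0,0.065,0,-0.005,0,0,0,0,0.1,0,-0.005,0,0,0,0,0.1,0,-0.005,0,0,0,0,0.1,0,-0.005,0,0,0]
}}

```text
time: 4.0
tool_pos: [518.3, -60.0, 305.9]
tcp_rot: [-0.4, 0.583, 0.4, 0.583]
force: [-0.1, 0.5, 0.6]
gripper_width: -0.001
```

{"name": "carry_out", "arguments": {
  "steps": [0,0,-0.015,0.0005,0,0,0,0,0,-0.025,0.001,0,0,0,0,0,-0.035,0.0015,0,0,0,0,0,-0.045,0.002,0,0,0,0,0,-0.05,0.002,0,0,0]
}}

```text
time: 4.62
tool_pos: [566.1, -76.7, 304.8]
tcp_rot: [-0.4, 0.583, 0.4, 0.583]
force: [0.4, 0.6, -0.5]
gripper_width: 0.002
```

{"name": "carry_out", "arguments": {
  "steps": [0,0,-0.01,0.0005,0,0,0,0,0,-0.018,0.0008,0,0,0,0,0,-0.026,0.001,0,0,0,0,0,-0.033,0.0013,0,0,0,0,0,-0.039,0.0015,0,0,0]
}}

```text
time: 5.25
tool_pos: [602.5, -89.2, 304.5]
tcp_rot: [-0.4, 0.583, 0.4, 0.583]
force: [-1.0, -0.1, -0.3]
gripper_width: 0.0
```

```bash
cat > look.py <<'E'
import sys
from h import *
n=sys.argv[1];st=readout.observe();print(np.round(st["tool_pos"],1),np.round(st["force"],1))
o=[]
for c in ["top","scene"]:
    f=vision.grab_frame(c);W=cloud(f,c2w(f,st))
    for t in ["lever_grip","start_top"]:
        for d in vision.silhouettes(t,c)[:1]:
            q=W[d["mask"]];q=q[~np.isnan(q[:,0])];r=q-[602,-89,0]
            m=np.c_[r[:,0]*.946-r[:,1]*.324,r[:,0]*.324+r[:,1]*.946,r[:,2]]
            print(c,t,round(d["p"],2),np.round(d["rect"]),"mixer frame",np.round(np.median(m,0)),np.round(np.percentile(m,[3,97],0)).tolist())
    im=f["frame"];s=im[180:270,300:420] if c=="top" else im[140:260,160:320]
    o.append(cv2.resize(s,(400,300),interpolation=cv2.INTER_CUBIC))
cv2.imwrite(f"pics/{n}.png",np.hstack(o))
E
python3 look.py l1
```

```text
[602.5 -89.2 304.5] [-1.  -0.1 -0.3]
scene lever_grip 0.75 [197. 182. 229. 216.] mixer frame [ 39.  13. 139.] [[10.0, -13.0, 83.0], [52.0, 18.0, 155.0]]
scene start_top 0.52 [242. 171. 262. 185.] mixer frame [-73. -49. 101.] [[-85.0, -63.0, 93.0], [-63.0, -41.0, 103.0]]
```

View pics/l1.png

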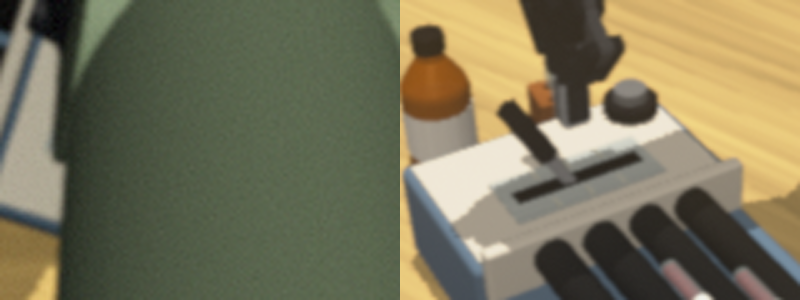

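The scene half shows the lever (550,140) leaning away to the +x end, with a gap to the fingers. I'll nudge it gently against the stop to confirm it's home.

{"name": "carry_out", "arguments": {
  "steps": [0,0,-0.003,0,0,0,0,0,0,-0.006,0,0,0,0,0,0,-0.009,0,0,0,0,0,0,-0.009,0,0,0,0]
}}

```text
time: 6.05
tool_pos: [610.8, -92.4, 304.7]
tcp_rot: [-0.4, 0.583, 0.4, 0.583]
force: [-0.8, -0.7, -0.2]
gripper_width: -0.002
```

{"name": "carry_out", "arguments": {
  "steps": [0,0,-0.0015,0,0,0,0,0,0,-0.0015,0,0,0,0]
}}

```text
time: 6.3
tool_pos: [612.1, -92.8, 304.7]
tcp_rot: [-0.4, 0.583, 0.4, 0.583]
force: [-0.5, -0.6, -0.6]
gripper_width: 0.002
```

{"name": "carry_out", "arguments": {
  "steps": [0,0,-0.0015,0,0,0,0,0,0,-0.0015,0,0,0,0]
}}

```text
time: 6.55
tool_pos: [613.5, -93.4, 304.7]
tcp_rot: [-0.4, 0.583, 0.4, 0.583]
force: [0.8, -0.2, -0.2]
gripper_width: -0.004
```

{"name": "carry_out", "arguments": {
  "steps": [0,0,-0.0015,0,0,0,0,0,0,-0.0015,0,0,0,0]
}}

```text
time: 6.8
tool_pos: [614.9, -93.9, 304.7]
tcp_rot: [-0.4, 0.583, 0.4, 0.583]
force: [0.1, 0.5, -0.0]
gripper_width: 0.004
```

{"name": "carry_out", "arguments": {
  "steps": [0,0,-0.0015,0,0,0,0,0,0,-0.0015,0,0,0,0]
}}

```text
time: 7.05
tool_pos: [616.3, -94.5, 304.7]
tcp_rot: [-0.4, 0.583, 0.4, 0.583]
force: [0.1, 0.1, 0.8]
gripper_width: -0.005
```

{"name": "carry_out", "arguments": {
  "steps": [0,0,-0.001,0,0,0,0,0,0,-0.001,0,0,0,0]
}}

```text
time: 7.3
tool_pos: [617.1, -94.7, 304.6]
tcp_rot: [-0.4, 0.583, 0.4, 0.583]
force: [-3.2, 1.8, 1.3]
gripper_width: 0.003
```

{"name": "carry_out", "arguments": {
  "steps": [0,0,-0.001,0,0,0,0,0,0,-0.001,0,0,0,0]
}}

```text
time: 7.55
tool_pos: [617.6, -94.9, 304.5]
tcp_rot: [-0.4, 0.583, 0.401, 0.582]
force: [-7.9, 2.9, 3.1]
gripper_width: -0.002
```

The stop is stiff (about 5 N per mm), so the lever is fully home. Retreating to above the button.

{"name": "carry_out", "arguments": {
  "steps": [0,0,0.025,0,0,0,0,0,-0.02,0.05,-0.005,0,0,0,0,-0.03,0.075,-0.04,0,0,0,0,-0.03,0.09,-0.0595,0,0,0,0,-0.03,0.09,-0.0595,0,0,0]
}}

```text
time: 8.18
tool_pos: [511.9, -119.4, 335.3]
tcp_rot: [-0.4, 0.583, 0.399, 0.584]
force: [0.4, 0.2, -0.2]
gripper_width: 0.003
```

```bash
python3 look.py l2
```

```text
[ 511.9 -119.4  335.3] [ 0.4  0.2 -0.2]
top lever_grip 0.63 [334. 172. 352. 198.] mixer frame [ 34.  -1. 143.] [[11.0, -17.0, 94.0], [52.0, 13.0, 156.0]]
scene lever_grip 0.63 [199. 181. 227. 213.] mixer frame [ 40.  13. 139.] [[8.0, -14.0, 85.0], [52.0, 18.0, 155.0]]
scene start_top 0.63 [241. 171. 260. 186.] mixer frame [-72. -49. 101.] [[-86.0, -64.0, 93.0], [-62.0, -41.0, 104.0]]
```

View pics/l2.png

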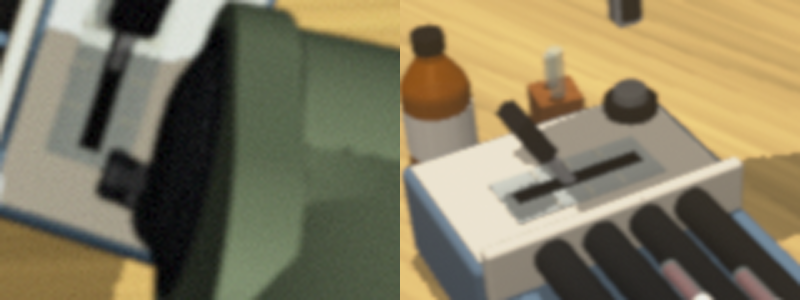

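The lever (530,130) leans fully to +x, with its centroid at mixer x of about +34 to +40, and the fingers hang above the button. Descending to press.

{"name": "carry_out", "arguments": {
  "steps": [0,0.025,0,0,0,0,0,0,0.045,0,0,0,0,0,0,0.052,0,0,0,0,0,0,0.052,0,0,0,0,0]
}}

```text
time: 8.98
tool_pos: [512.9, -118.2, 282.6]
tcp_rot: [-0.4, 0.583, 0.4, 0.583]
force: [-0.4, -0.0, 0.5]
gripper_width: -0.001
```

{"name": "carry_out", "arguments": {
  "steps": [0,0.003,0,0,0,0,0,0,0.006,0,0,0,0,0,0,0.006,0,0,0,0,0]
}}

```text
time: 9.35
tool_pos: [512.9, -118.3, 276.9]
tcp_rot: [-0.4, 0.583, 0.4, 0.583]
force: [0.4, 0.5, 1.4]
gripper_width: 0.002
```

{"name": "carry_out", "arguments": {
  "steps": [0,0.002,0,0,0,0,0,0,0.003,0,0,0,0,0,0,0.003,0,0,0,0,0]
}}

```text
time: 9.72
tool_pos: [512.9, -118.3, 273.8]
tcp_rot: [-0.4, 0.583, 0.4, 0.583]
force: [1.1, 0.8, 5.0]
gripper_width: -0.0
```

{"name": "carry_out", "arguments": {
  "steps": [0,0.0015,0,0,0,0,0,0,0.0015,0,0,0,0,0]
}}

```text
time: 9.98
tool_pos: [512.9, -118.3, 272.2]
tcp_rot: [-0.4, 0.583, 0.4, 0.583]
force: [2.5, 0.6, 3.8]
gripper_width: 0.002
```

{"name": "carry_out", "arguments": {
  "steps": [0,0.001,0,0,0,0,0,0,0.001,0,0,0,0,0]
}}

```text
time: 10.22
tool_pos: [512.9, -118.3, 271.4]
tcp_rot: [-0.4, 0.583, 0.4, 0.583]
force: [1.5, 0.7, 8.0]
gripper_width: 0.003
```

{"name": "carry_out", "arguments": {
  "steps": [0,0.001,0,0,0,0,0,0,0.001,0,0,0,0,0]
}}

```text
time: 10.48
tool_pos: [512.9, -118.4, 271.1]
tcp_rot: [-0.4, 0.583, 0.4, 0.583]
force: [-3.5, 2.4, 25.5]
gripper_width: -0.003
```

The button bottomed: the force jumped to 25 N after about 6 mm of travel. Releasing and checking.

{"name": "carry_out", "arguments": {
  "steps": [0,-0.005,0,0,0,0,0,0,-0.03,0,0,0,0,0,0,-0.07,0,0,0,0,0,0,-0.11,0.03,0,0,0,0,0,-0.13,0.06,0,0,0,0]
}}

```text
time: 11.1
tool_pos: [455.8, -96.6, 401.4]
tcp_rot: [-0.4, 0.583, 0.4, 0.583]
force: [-0.3, -0.0, 0.0]
gripper_width: 0.0
```

{"name": "carry_out", "arguments": {
  "steps": [0,0,0.02,0.05,0,0,0,0,0,0.02,0.1,0,0,0,0,0,0.02,0.15,0,0,0,0,0,0.02,0.17,0,0,0,0,0,0.02,0.17,0,0,0]
}}

```text
time: 11.72
tool_pos: [499.2, 69.7, 399.7]
tcp_rot: [-0.4, 0.583, 0.401, 0.582]
force: [-0.4, -0.2, -0.7]
gripper_width: 0.003
```

```bash
python3 look.py l3
```

```text
[499.2  69.7 399.7] [-0.4 -0.2 -0.7]
top lever_grip 0.88 [335. 174. 355. 198.] mixer frame [ 34.  -1. 144.] [[13.0, -16.0, 95.0], [52.0, 13.0, 156.0]]
top start_top 0.53 [343. 239. 360. 253.] mixer frame [-75. -58. 103.] [[-87.0, -70.0, 100.0], [-64.0, -46.0, 106.0]]
scene lever_grip 0.83 [199. 180. 228. 213.] mixer frame [ 38.  13. 136.] [[5.0, -37.0, 81.0], [52.0, 18.0, 155.0]]
scene start_top 0.54 [242. 173. 260. 184.] mixer frame [-72. -49. 101.] [[-84.0, -62.0, 93.0], [-62.0, -41.0, 104.0]]
```

View pics/l3.png

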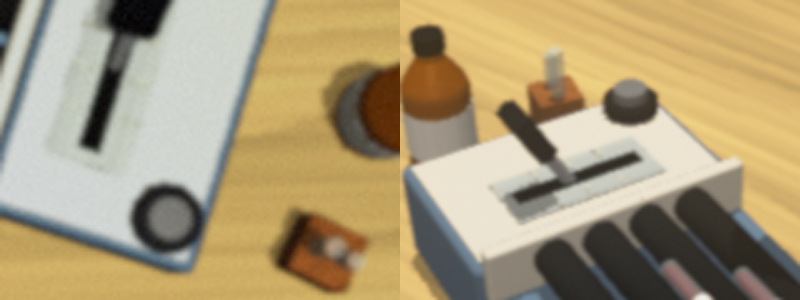

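The lever (530,130) is home at the fast end, and the button (165,215 and 630,95) is back up at about 103 mm. The bottle and block haven't moved and the arm is clear, so I'm handing in.

```bash
python3 -c "
from h import *
print(workorder.close_job())"
```

```text
the job is handed in; nothing more can be done
None
```

The mixer is set to fast and started. I handed the job in at about 12 s of robot time, and it reported no verdict.

- **Lever:** I pushed it with the shut fingers from off, past slow, to fast. A gentle nudge then met a hard stop (about 8 N, stiff). The last images show it leaning to +x, with the paddle about 34 mm from the pivot; the geometry predicts about 36 mm.
- **Button:** I pressed it only after the lever was home. It bottomed after about 6 mm of travel, where the force jumped to 25 N. On release the top camera put it back up at about 103 mm.
- **Left alone:** the bottle and block looked unmoved in the last picture, and the fingers never came near the tubes. I did not re-measure the tubes at the end. The arm finished clear of everything, with no force on the wrist.
- **Disagreements:** two minor ones. The scene camera's button fix was up to about 10 mm off the top camera's, probably from slanted edge pixels. The lever stop came about 4 mm later than I predicted, which fits the uncertainty in finger thickness and calibration.

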